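# Set the warming plate to the orange mark by fingertip and start it

## Task

Switch on the warming plate for the cup: with a fingertip on the big knurled dial, turn it clockwise by friction until its white pointer clicks in at the orange mark, and only then press the green start button all the way down and let it come up again. Do not grasp, lift or shove the warming plate, and leave the espresso cup on it and the jars, tin and shaker around it where they stand.

Things in the scene. Friction and masses are not known exactly. Their poses are not given: they have to be found in the camera images.
- warmer: White countertop warming plate, 280 (x) x 220 (y) mm, flat top 50 mm above the worktop, 2.3 to 3.6 kg, loose on rubber feet. Origin: centre of the underside; its -x side roughly faces the robot. On top, in its frame (mm): steel hot plate, 130 across, 6 high, at x 68, y 0; black dial at x -80, y 40; green button at x -80, y -70.
- dial_top (a point): Centre of the dial's flat top, on its vertical axis, 72 mm above the worktop. Black knurled disc, 92 mm across, 14 mm high, 8 mm clear of the housing; rubber top usable to 40 mm from the axis. Floats on a spring: 4 N to begin to sink, 11 N at the stop 6 mm down, at any angle. To turn it, press closed fingertips down 4 mm (8 N) some 30 mm off the axis and sweep round the axis. Site turns and sinks with it.
- pointer_tip (a point): Outer end of the white pointer line on the dial's top face, 43 mm from the dial's axis; turns with the dial.
- orange_mark (a point): Middle of the orange bar mark (26 x 11 mm, pointing at the dial) on the housing, 61 mm from the dial's axis, at the 12 o'clock place: from the axis it lies in the warming plate's own +x direction (toward the hot plate). Four small white dots, two on either side of it, mark the other settings, 0.6 rad apart.
- dial (a joint): Dial angle in rad, growing as it turns clockwise seen from above. Clicks at 0, 0.6, 1.2, 1.8, 2.4; at 1.2 the pointer points at the orange mark. Starts in the click at 0 or 0.6 (now and then poised between). About 0.02 N m at the axis takes it out of a click; past half-way to the next it snaps in by itself when let go.
- start_top (a point): Centre of the top of the green round start button (26 mm diameter), 72 mm above the worktop when released, in a black housing ring of 42 mm diameter whose top is 10 mm lower; 110 mm from the dial's axis. Sinks with the button.
- start (a joint): Travel of the start button in m: 0 released, 0.006 fully down; spring-loaded, about 1.5 N to begin and 5 N fully down; comes up again by itself. Counts as pressed beyond 0.005.
- espresso_cup: Loose striped espresso cup with a handle, 60 x 83 x 49 mm, standing on the hot plate; origin: under it, at the middle of its extent with the handle (12 mm from the bowl's axis). Bystander.
- salt_shaker: Loose salt shaker with grey cap, 44 mm diameter, 90 mm high, beside the warming plate on its button side; origin: centre of the underside. Bystander.
- tomato_tin: Loose red food tin, 57 mm diameter, 72 mm high, beside the rear of the warming plate, on its button side; origin: centre of the underside. Bystander.
- honey_jar: Loose glass jar with white lid, 62 mm diameter, 103 mm high, behind the warming plate; origin: centre of the underside. Bystander.
- spice_jar: Loose spice jar with red cap, 45 mm diameter, 106 mm high, behind the warming plate; origin: centre of the underside. Bystander.

How it is judged:
By the outcome, as a careful person would: the job done as asked, in the order asked, and still so for the second after the job is handed in, with the robot touching nothing.
It also fails if it takes over 38 s, if anything falls off the work surface, if the arm or the gripper's body presses on something with over 40 N, if the wrist force passes 120 N, or if a joint passes its speed limit or range.

## Robot

A 7-joint arm with a two-finger parallel gripper is mounted at the origin on a cart in front of the work surface, level with it; the furniture and walls round the work are solid. World frame = base frame: x ahead of the robot, y to its left, z up, the work surface at z = 0. Lengths are in mm, angles in degrees, forces in N, time in s.
With the tool pointing down it reaches from about 350 to 900 mm from the base axis. Payload 8.1 kg.
Tool frame: the origin (TCP) lies on the mounting face of the last link; the fingertips stand tip_reach ahead of it and the grasp point (between the pads) lies 159 mm ahead of it (tip_reach is the distance from the TCP to the fingertips, in mm); z points along the fingers, y is the line along which they close (so a half turn about z gives the same grasp; the last joint's range is limited). The gripper opens to 92 mm and grips with 3 to 60 N. Pads are 19 mm wide; open, the fingers measure 130 mm over their backs; the gripper's body (75 mm by 190 mm) begins 47 mm behind the grasp point.
Start: joints at [-78.873, 24.895, 1.432, 90.138, -0.665, 64.973, -4.303], TCP at [182.812, 597.673, 404.742] pointing down, gripper open.
Joint ranges: [-149.89, 149.89], [-25.12, 119.58], [-72.63, 75.52], [4.76, 147.25], [-75.54, 255.54], [6.69, 114.76], [-157.13, 157.13]. Speed limits (degrees/s): [127.2, 127.2, 172.46, 172.46, 180, 180, 180].

## Interface

Orientations are given as [roll, pitch, yaw] about the fixed x, y, z axes, in that order (R = Rz(yaw) Ry(pitch) Rx(roll)).
In Python, from rig import * gives the robot as it stands.
- The arm moves only by the shell command python3 -m creep 'ROWS'. ROWS is JSON, a list that holds one entry, the list of rows, each a list of 7 numbers: the turn, a rotation vector about the tool's x, y, z in rad, then the shift along the tool's x, y, z in cm, then the opening, from -1 (shut) to 1 (fully open). A call has 1 to 8 rows; each row shifts and turns the commanded pose from where the row before left it, along the tool's axes as they then stand; what a row does not reach is not made up. A row lasts 1/12 s, in which the tool goes at most 41.7 mm and 7.16 degrees, less where a joint would pass 70% of its speed; a pose out of reach is approached as far as the arm can. A call is refused whole if a number of a shift passes 4.17 or a number of a turn 0.125, either way. A call with a gripper value outside its range is refused whole. The fingers move at their own pace and stop on an object; the grip force is fixed at half the most. Time passes only in rows, so rows that do not move let the fingers close. It gives the time, the measured TCP pose, the force, the opening and the grip force at its end, in the units of the state.
- get_obs(): the state, without advancing time (a new reading comes with each control period).
- snapshot(name): name is "side" or "top"; returns (picture, depth): 480x640x3 uint8, red, green, blue; 480x640 float32, mm along the optical axis (not along the pixel's ray), 0 where there is no reading.
- camera_model(name): a dict with "camera_matrix" (3x3 intrinsics, pixels), "k1" (the pictures are not rectified: a ray, as slopes to the right and down, at radius r is drawn at 1 + k1 r^2 times it, then the intrinsics apply), "position" and "orientation" of the camera in the world. Camera axes: x right, y down, z forward; pixel columns grow to the right and rows downward; lengths in mm; the calibration is good to about 2 mm. A picture is of the moment at which its call begins. camera_model takes no time and is no camera call.
- sign_off(): hands the job in; it is judged then, once.
The state is a dict: "time_s": time; "joint_positions": joint angles; "dq": joint speeds; "effort": joint torques, N m; "position": TCP position; "eef_rot": TCP orientation; "contact_force": force on the tool from outside, world axes, zero at the start; "wrist_torque": the same for the moment, N m; "opening": finger opening in mm; "finger_force": force on a finger pad.
Only numpy, scipy, OpenCV 4.12 (cv2) and the standard library are available. Lean on these libraries where they do the work, as an engineer would, in place of code of your own. Each camera call takes 0.05 s, during which the arm holds its last target. There are 200 camera calls.

## Working session

There is one attempt and no reset: what is moved stays moved. The work goes in short steps, Python scripts to look and compute and a shell command to move; the robot and the scene stay as the last step left them, time stands still between calls to the robot, and variables do not carry over. Pictures are saved under pics/ and viewed, at most 10 in all, crops included, and the job is handed in when it is done.

```bash
mkdir -p pics; ls
cat > h.py <<'E'
from rig import *
import numpy as np, cv2
from scipy.spatial.transform import Rotation as R
def cam(n):
    m=camera_model(n); K=np.array(m["camera_matrix"]); o=m["orientation"]
    o=np.array(o,float)
    Rm=o if o.shape==(3,3) else R.from_euler('xyz',o,degrees=True).as_matrix()
    return K,m["k1"],np.array(m["position"],float),Rm
def ray(n,uv):
    K,k,p,Rm=cam(n)
    # r_d=r(1+k r^2)
    d=np.array([(uv[0]-K[0,2])/K[0,0],(uv[1]-K[1,2])/K[1,1]]); s=d.copy()
    for _ in range(30): s=d/(1+k*(s@s))
    return p,Rm@np.array([s[0],s[1],1.])
def onz(n,uv,z):
    p,d=ray(n,uv); return p+d*(z-p[2])/d[2]
def proj(n,P):
    K,k,p,Rm=cam(n); c=Rm.T@(np.array(P,float)-p); s=c[:2]/c[2]; s=s*(1+k*(s@s))
    return np.array([K[0,0]*s[0]+K[0,2],K[1,1]*s[1]+K[1,2]])
E
python3 - <<'E'
from h import *
for n in("top","side"):
    print(camera_model(n)); a,d=snapshot(n); cv2.imwrite(f"pics/{n}0.png",a[:,:,::-1]); np.save(f"{n}0d.npy",d)
print(get_obs())
E
```

```text
pics
{'camera_matrix': array([[509.43129501,   0.        , 322.49850465],
       [  0.        , 509.43129501, 235.53897937],
       [  0.        ,   0.        ,   1.        ]]), 'k1': -0.013150126286591006, 'position': array([487.00342617, -34.79760673, 901.82297297]), 'orientation': array([-170.78648516,    1.16600623,  -88.98228673])}
{'camera_matrix': array([[596.90647427,   0.        , 314.40963714],
       [  0.        , 596.90647427, 244.14671481],
       [  0.        ,   0.        ,   1.        ]]), 'k1': -0.17600253412295075, 'position': array([ 657.30589345, -817.18042711,  585.9286189 ]), 'orientation': array([-122.34547948,    0.95767722,    1.19476021])}
{'time_s': 0.1, 'joint_positions': array([-78.87333095,  24.93304231,   1.42831057,  90.18373323,
        -0.66478184,  64.9731493 ,  -4.30459036]), 'dq': array([ 0.01645879, -0.17866749, -0.04497114, -0.07587342, -0.03498007,
        0.04639434, -0.07699143]), 'effort': array([ 3.73431685e-03, -6.69124389e+01,  9.88173075e-01, -3.15147007e+01,
       -6.05181581e-02,  3.73775326e-02,  3.17545823e-05]), 'position': array([182.73277617, 597.47471111, 404.0174714 ]), 'eef_rot': array([-1.79918601e+02,  6.23142742e-03,  1.62991404e+02]), 'contact_force': array([-0.19562372,  0.97769785, -0.10449882]), 'wrist_torque': array([ 0.00467875, -0.01460174,  0.01026353]), 'finger_force': 0.0, 'opening': 92.14164611171302}
```

View pics/top0.png

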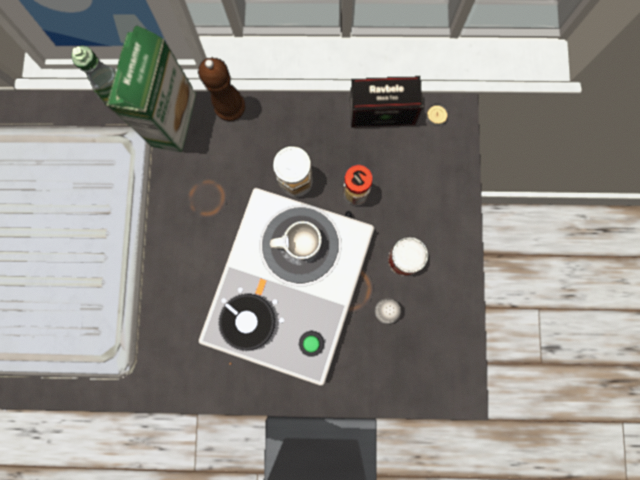

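View pics/side0.png

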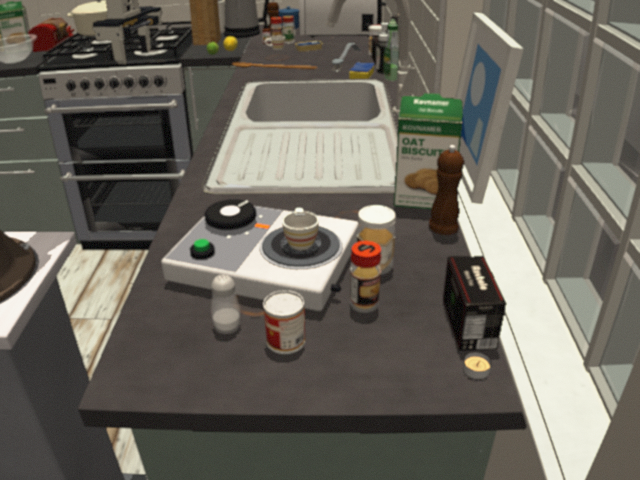

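The top view shows the dial at about (247,321), with its pointer at the upper left (227,303). The orange mark is at (262,287), the button at (311,343) and the cup at (300,240). The side view agrees.

```bash
cat >> h.py <<'E'
def blob(m):
    n,l,s,c=cv2.connectedComponentsWithStats(m.astype(np.uint8)); i=1+np.argmax(s[1:,4]); return c[i],s[i]
def find(a):
    h=cv2.cvtColor(a,cv2.COLOR_RGB2HSV); H,S,V=[h[:,:,i].astype(int) for i in range(3)]
    win=np.zeros(H.shape,bool); win[265:390,190:385]=1
    g=blob(win&(H>45)&(H<75)&(S>120)&(V>80)); o=blob(win&(H>8)&(H<22)&(S>120)&(V>120))
    B=onz("top",g[0],72); O=onz("top",o[0],50)
    return B,O,g,o,win,V,S
def solve(B,O):
    # warmer frame: button (-80,-70), mark (-19,40): rigid fit in xy
    v=(O-B)[:2]; w=np.array([61,110.]); yaw=np.arctan2(v[1],v[0])-np.arctan2(w[1],w[0])
    c,s=np.cos(yaw),np.sin(yaw); Rm=np.array([[c,-s],[s,c]])
    org=(B+O)[:2]/2-Rm@np.array([-49.5,-15.]); return yaw,org,Rm,np.linalg.norm(v)
def pointer(a,D):
    """angle of white pointer from polar sampling on the dial top, world, rad"""
    V=cv2.cvtColor(a,cv2.COLOR_RGB2HSV)[:,:,2].astype(np.float32)
    th=np.radians(np.arange(0,360,1)); sc=[]
    for t in th:
        P=[proj("top",[D[0]+r*np.cos(t),D[1]+r*np.sin(t),72]) for r in np.arange(24,42,2)]
        P=np.float32(P); sc.append(cv2.remap(V,P[:,:1],P[:,1:],cv2.INTER_LINEAR).mean())
    sc=np.array(sc); i=sc.argmax(); k=np.arange(i-8,i+9); w=np.maximum(sc[k%360]-np.median(sc),0)
    return np.radians((k*w).sum()/w.sum()),sc.max(),np.median(sc)
E
python3 - <<'E'
import rig; print([x for x in dir(rig) if x[0]!='_'], getattr(rig,'tip_reach',None))
from h import *
a=cv2.imread("pics/top0.png")[:,:,::-1].copy()
B,O,g,o,*_=find(a); print(B,O,g,o)
yaw,org,Rm,n=solve(B,O); print(np.degrees(yaw),org,n,np.hypot(61,110))
D=org+Rm@[-80,40]; print("dial",D,proj("top",[*D,72]),"btn",org+Rm@[-80,-70])
d=np.load("top0d.npy"); 
for q in ((247,321),(235,335),(311,343),(285,325),(400,360)):
    p,r=ray("top",q); print(q,p+r*d[q[1],q[0]])
p=pointer(a,D); ang=yaw-p[0]; print(p, "dial angle",1.2+(ang+np.pi)%(2*np.pi)-np.pi)
E
```

```text
['IKError', 'camera_model', 'get_obs', 'sign_off', 'snapshot', 'tip_reach'] 178.0
[4.46245433e+02 8.72357164e-02 7.20000000e+01] [536.82228994  87.36419086  50.        ] (array([310.78536585, 343.57560976]), array([303, 336,  16,  16, 205], dtype=int32)) (array([260.35294118, 286.64705882]), array([256, 279,  10,  16,  85], dtype=int32))
-17.05258422397978 [543.25638359  43.55041591] 125.78328119970402 125.78155667664477
dial [478.50347157 105.25179664] [246.04676272 321.89341929] btn [4.46246054e+02 8.78340118e-02]
(247, 321) [479.96800037 103.47069115  73.77768951]
(235, 335) [457.4572012  121.92626406  73.50957812]
(311, 343) [ 4.47181457e+02 -2.60967811e-01  7.25848081e+01]
(285, 325) [474.42089951  44.16072905  50.81200788]
(400, 360) [ 417.71758123 -151.32696018   -1.17795205]Traceback (most recent call last):
  File "<stdin>", line 10, in <module>
  File "h.py", line 38, in pointer
    P=[proj("top",[D[0]+r*np.cos(t),D[1]+r*np.sin(t),72]) for r in np.arange(24,42,2)]
       ~~~~^^^^^^^^^^^^^^^^^^^^^^^^^^^^^^^^^^^^^^^^^^^^^^
  File "h.py", line 18, in proj
    K,k,p,Rm=cam(n); c=Rm.T@(np.array(P,float)-p); s=c[:2]/c[2]; s=s*(1+k*(s@s))
             ~~~^^^
  File "h.py", line 5, in cam
    m=camera_model(n); K=np.array(m["camera_matrix"]); o=m["orientation"]
ValueError: time passes only in moves, steps and waits
```

```bash
sed -i 's/^def cam(n):/import functools\n@functools.lru_cache\ndef cam(n):/' h.py
python3 - <<'E'
from h import *
a=cv2.imread("pics/top0.png")[:,:,::-1].copy()
D=[478.5,105.25]; p=pointer(a,D); print(p,"dial",1.2+np.radians(-17.05)-p[0])
E
python3 -m creep '[[[0,0,0,-2,-1.92,0,-1],[0,0,0,-2,-1.92,0,-1],[0,0,0,-2,-1.92,0,-1],[0,0,0,-2,-1.92,0,-1],[0,0,0,-2,-1.92,0,-1],[0,0,0,-2,-1.92,0,-1],[0,0,0,-2,-1.92,0,-1],[0,0,0,-2,-1.92,0,-1]]]'
```

```text
(np.float64(0.8856549092209667), np.float32(251.73514), np.float32(46.394695)) dial 0.016766453314000063
time_s: 0.77
position: [291.3, 402.6, 404.5]
eef_rot: [-180.0, -0.0, 163.0]
contact_force: [0.4, 0.2, 0.3]
opening: 43.2
finger_force: 0.0
```

```bash
python3 -m creep '[[[0,0,0,-2,-1.92,0,-1],[0,0,0,-2,-1.92,0,-1],[0,0,0,-2,-1.92,0,-1],[0,0,0,-2,-1.92,0,-1],[0,0,0,-2,-1.92,0,-1],[0,0,0,-2,-1.92,0,-1],[0,0,0,-2,-1.92,0,-1],[0,0,0,-2,-1.92,0,-1]]]'
```

```text
time_s: 1.43
position: [399.2, 208.9, 404.6]
eef_rot: [-180.0, -0.0, 163.0]
contact_force: [-0.2, 0.7, 0.1]
opening: 0.3
finger_force: 0.0
```

```bash
python3 -m creep '[[[0,0,0,-2,-1.92,0,-1],[0,0,0,-2,-1.92,0,-1],[0,0,0,-2,-1.92,1.5,-1],[0,0,0,-1.9,-1.85,3,-1],[0,0,0,0,0,3.5,-1],[0,0,0,0,0,3,-1],[0,0,0,0,0,2,-1],[0,0,0,0,0,0,-1]]]'
```

```text
time_s: 2.1
position: [450.6, 113.8, 271.2]
eef_rot: [-179.7, -0.3, 163.0]
contact_force: [-0.2, -0.6, 0.2]
opening: 0.8
finger_force: 0.0
```

```bash
python3 -m creep '[[[0,0,0,0,0,1.0,-1],[0,0,0,0,0,0.6,-1],[0,0,0,0,0,0.3,-1],[0,0,0,0,0,0.2,-1],[0,0,0,0,0,0.2,-1],[0,0,0,0,0,0,-1],[0,0,0,0,0,0,-1]]]'
```

```text
time_s: 2.68
position: [452.3, 114.5, 252.1]
eef_rot: [180.0, 0.0, 163.0]
contact_force: [0.4, 0.1, 0.6]
opening: 0.1
finger_force: 0.0
```

```bash
python3 -m creep '[[[0,0,0,0,0,0.2,-1],[0,0,0,0,0,0.2,-1],[0,0,0,0,0,0.1,-1],[0,0,0,0,0,0,-1],[0,0,0,0,0,0,-1]]]'
```

```text
time_s: 3.1
position: [452.4, 114.5, 247.0]
eef_rot: [180.0, 0.0, 163.0]
contact_force: [-0.8, 0.6, 6.0]
opening: 0.5
finger_force: 2.9
```

```bash
python3 -m creep '[[[0,0,0,0,0,0.1,-1],[0,0,0.08,-0.01,0.22,0,-1],[0,0,0.08,-0.01,0.22,0,-1],[0,0,0.08,-0.01,0.22,0,-1],[0,0,0.08,-0.01,0.22,0,-1],[0,0,0.08,-0.01,0.22,0,-1],[0,0,0.08,-0.01,0.22,0,-1],[0,0,0.08,-0.01,0.22,0,-1]]]'; python3 -c "
from h import *
o=get_obs();p=o['position'];D=np.array([478.5,105.25]);v=p[:2]-D;print(p,np.hypot(*v),np.degrees(np.arctan2(v[1],v[0])),o['eef_rot'],o['contact_force'])
a,d=snapshot('top');cv2.imwrite('pics/t1.png',cv2.resize(a[230:400,170:400,::-1],None,fx=3,fy=3))"
```

```text
time_s: 3.77
position: [460.1, 126.4, 245.7]
eef_rot: [-179.9, -0.0, 130.6]
contact_force: [-4.1, -3.5, 8.0]
opening: 0.5
finger_force: 4.0
[460.13248653 126.42294979 245.74301834] 28.029615652025132 130.94160675525106 [-1.79904032e+02 -2.31820850e-02  1.30641164e+02] [-4.10182341 -3.51129072  8.02847721]
```

View pics/t1.png

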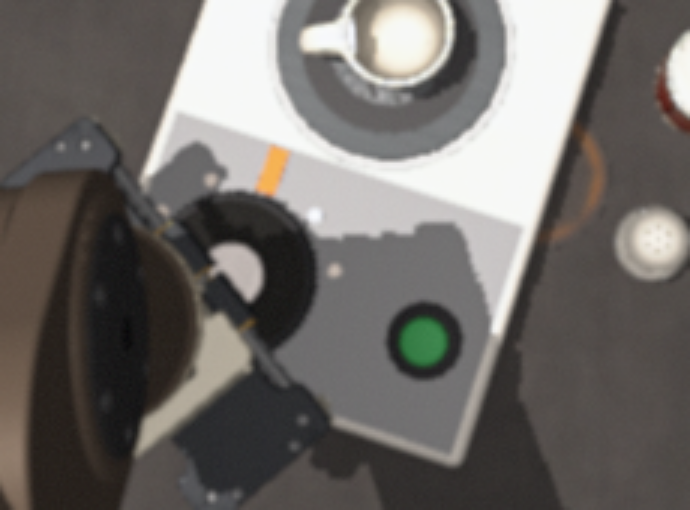

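The crop shows the gripper covering the left half of the dial. The hub is at (233,270) and the mark at (272,172), with no pointer visible, so I'll check from the side.

```bash
python3 -c "
from h import *
o=get_obs();print(o['position'],o['contact_force'])
a,d=snapshot('side');cv2.imwrite('pics/s1.png',cv2.resize(a[180:280,150:290,::-1],None,fx=5,fy=5,interpolation=cv2.INTER_CUBIC))
D=[478.5,105.25]
for t in (51,19): print(t,(proj('side',[D[0]+38*np.cos(np.radians(t)),D[1]+38*np.sin(np.radians(t)),69])-[150,180])*5)
"
```

```text
[460.44044363 126.79034592 245.73268884] [-3.21917432 -4.23852157  8.24998624]
51 [475.45166252 122.2042237 ]
19 [502.89195374 144.80435402]
```

View pics/s1.png

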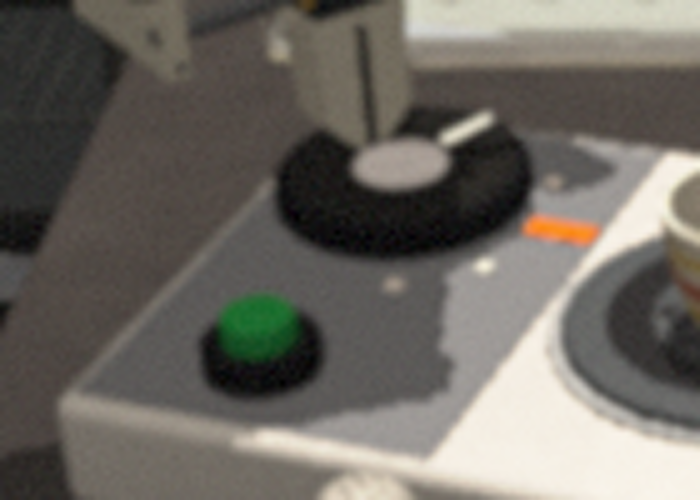

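The side crop shows the pointer still at the far side, running from (440,138) to (490,118), about 45° from world +x. The finger has mostly slipped or the dial is lagging, so I'll quantify it while holding.

```bash
cat >> h.py <<'E'
def sidept(a,D,z=68):
    V=cv2.cvtColor(a,cv2.COLOR_RGB2GRAY).astype(np.float32)
    th=np.arange(-60,80,1); sc=[]
    for t in np.radians(th):
        P=np.float32([proj("side",[D[0]+r*np.cos(t),D[1]+r*np.sin(t),z]) for r in np.arange(24,42,2)])
        sc.append(cv2.remap(V,P[:,:1],P[:,1:],cv2.INTER_LINEAR).mean())
    sc=np.array(sc); i=sc.argmax(); k=np.arange(max(i-5,0),min(i+6,len(th))); w=np.maximum(sc[k]-np.median(sc),0)
    t=(th[k]*w).sum()/w.sum(); return t, 1.2+np.radians(-17.05-t), sc.max()
def status(D=[478.5,105.25],z=68):
    o=get_obs();p=o['position'];v=p[:2]-D
    print("r",np.hypot(*v).round(1),"ang",np.degrees(np.arctan2(v[1],v[0])).round(1),"z",p[2].round(1),"F",o['contact_force'].round(1),"M",o['wrist_torque'].round(2),"rot",o['eef_rot'].round(1),"t",o['time_s'])
    a,_=snapshot("side"); print("dial",sidept(a,D,z))
    t,_=snapshot("top"); B,O,*_=find(t); print("btn",B.round(1),"mark",O.round(1))
E
python3 -c "
from h import *
status()"
python3 -m creep '[[[0,0,0,0,0,0,-1],[0,0,0,0,0,0,-1]]]' | head -1
python3 -c "
from h import *
status()"
```

```text
r 28.1 ang 130.4 z 245.7 F [-2.9 -2.1  6. ] M [-0.61  0.61  0.02] rot [-179.9   -0.   130.7] t 3.8667
dial (np.float64(54.997170754586804), np.float64(-0.057460346414107244), np.float32(196.03711))
btn [446.3   0.   72. ] mark [536.7  87.4  50. ]
time_s: 4.13
r 28.1 ang 130.4 z 245.8 F [-3.7 -2.6  8.1] M [-0.61  0.53 -0.05] rot [-179.9   -0.   130.9] t 4.1333
dial (np.float64(55.015973849031695), np.float64(-0.05778852232173404), np.float32(199.72786))
btn [446.4  -0.   72. ] mark [536.7  87.4  50. ]
```

```bash
python3 -c "
from h import *
t=np.radians(130.6); x=np.array([np.cos(t),np.sin(t)]);y=np.array([np.sin(t),-np.cos(t)])
c=np.array([460.3,126.7]); a,_=snapshot('side')
b=cv2.resize(a[180:280,150:290,::-1],None,fx=5,fy=5,interpolation=cv2.INTER_CUBIC).copy()
P=lambda q,z:tuple(int(v) for v in ((proj('side',[*q,z])-[150,180])*5+2))
q=[P(c+i*9.5*x+j*15*y,67.7) for i,j in((1,1),(1,-1),(-1,-1),(-1,1))]
cv2.polylines(b,[np.int32(q)],True,(0,0,255),1); cv2.circle(b,P(c,67.7),3,(0,255,255),-1); cv2.circle(b,P([478.5,105.25],67.7),3,(255,0,0),-1)
cv2.polylines(b,[np.int32([P([478.5+46*np.cos(s),105.25+46*np.sin(s)],67.7) for s in np.linspace(0,6.28,50)])],True,(0,255,0),1)
cv2.imwrite('pics/s2.png',b[:300])"
```

```text
(no output)
```

View pics/s2.png

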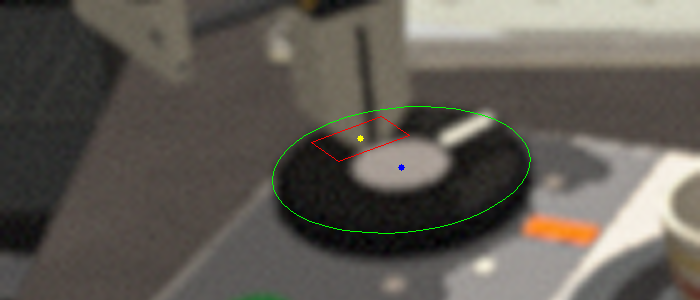

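The overlay puts the fingertip on the rubber at r≈28, so the geometry is right, but the dial has not turned. I'll lift, read the moment at zero load, and press again further out.

```bash
python3 -m creep '[[[0,0,0,0,0,-0.8,-1],[0,0,0,0.6,0,-0.2,-1],[0,0,0,0,0,0,-1],[0,0,0,0,0,0,-1]]]' | head -1
python3 -c "
from h import *
status(z=72)"
python3 -m creep '[[[0,0,0,0,0,0.5,-1],[0,0,0,0,0,0.2,-1],[0,0,0,0,0,0.15,-1],[0,0,0,0,0,0,-1],[0,0,0,0,0,0,-1]]]' | head -1
python3 -c "
from h import *
status()"
```

```text
time_s: 4.62
r 34.9 ang 129.2 z 255.9 F [-0.4  0.3 -0.1] M [ 0.    0.04 -0.02] rot [180.  -0. 131.] t 4.6167
dial (np.float64(56.046424369976286), np.float64(-0.07577327669110812), np.float32(176.12761))
btn [446.3   0.   72. ] mark [536.7  87.4  50. ]
time_s: 5.13
r 34.3 ang 129.1 z 247.2 F [0.1 2.  5.5] M [0.23 0.08 0.02] rot [180.   -0.  130.9] t 5.1333
dial (np.float64(58.95623443724567), np.float64(-0.12655904297263643), np.float32(174.94705))
btn [446.4  -0.   72. ] mark [536.7  87.4  50. ]
```

```bash
python3 -m creep '[[[0,0,0,0,0,0.15,-1],[0,0,0.06,-0.01,0.2,0,-1],[0,0,0.06,-0.01,0.2,0,-1],[0,0,0.06,-0.01,0.2,0,-1],[0,0,0.06,-0.01,0.2,0,-1],[0,0,0.06,-0.01,0.2,0,-1]]]' | head -1
python3 -c "
from h import *
status()"
```

```text
time_s: 5.73
r 34.0 ang 114.7 z 245.3 F [-5.8 -1.8  8.1] M [-0.62  1.2  -0.04] rot [-179.8   -0.   113.5] t 5.7333
dial (np.float64(53.07326493595107), np.float64(-0.023881855380636807), np.float32(172.87012))
btn [446.3   0.   72. ] mark [536.8  87.4  50. ]
```

```bash
python3 -m creep '[[[0,0,0.06,-0.01,0.2,0,-1],[0,0,0.06,-0.01,0.2,0,-1],[0,0,0.06,-0.01,0.2,0,-1],[0,0,0.06,-0.01,0.2,0,-1]]]' | head -1
python3 -c "
from h import *
status()
a,_=snapshot('side');cv2.imwrite('pics/s3.png',cv2.resize(a[160:260,150:290,::-1],None,fx=5,fy=5,interpolation=cv2.INTER_CUBIC))"
```

```text
time_s: 6.17
r 34.0 ang 101.1 z 245.3 F [-5.7 -1.2  7.5] M [-0.38  1.12 -0.02] rot [-179.8   -0.    99.8] t 6.1667
dial (np.float64(52.0429441682323), np.float64(-0.005899365632268783), np.float32(138.58562))
btn [446.3   0.   72. ] mark [536.7  87.8  50. ]
```

View pics/s3.png

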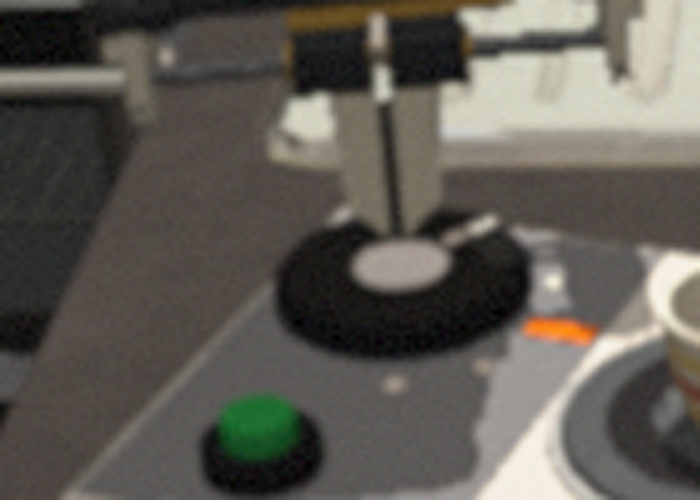

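The pointer is still near its start, from (445,240) to (495,220), so the finger is sliding over the top. I'll vary the press depth.

```bash
python3 -m creep '[[[0,0,0,0,0,-0.22,-1],[0,0,0,0,0,0,-1],[0,0,0.04,0,0.14,0,-1],[0,0,0.04,0,0.14,0,-1],[0,0,0.04,0,0.14,0,-1],[0,0,0.04,0,0.14,0,-1],[0,0,0.04,0,0.14,0,-1]]]' | head -1
python3 -c "
from h import *
status()"
python3 -m creep '[[[0,0,0,0,0,0.4,-1],[0,0,0,0,0,0,-1],[0,0,0.04,0,0.14,0,-1],[0,0,0.04,0,0.14,0,-1],[0,0,0.04,0,0.14,0,-1],[0,0,0.04,0,0.14,0,-1],[0,0,0.04,0,0.14,0,-1]]]' | head -1
python3 -c "
from h import *
status()"
```

```text
time_s: 6.9
r 34.2 ang 87.9 z 247.7 F [-2.4 -0.5  5.1] M [-0.26  0.38 -0.06] rot [-180.     0.    88.4] t 6.9
dial (np.float64(45.965408383840156), np.float64(0.10017364421315067), np.float32(108.381836))
btn [446.4  -0.   72. ] mark [537.2  87.2  50. ]
time_s: 7.58
r 34.4 ang 75.5 z 244.1 F [-1.2 -2.1  9.2] M [-0.4   0.46 -0.04] rot [180.   -0.   76.9] t 7.5833
dial (np.float64(22.984343282653313), np.float64(0.5012688958440248), np.float32(108.22287))
btn [446.3   0.   72. ] mark [537.1  87.   50. ]
```

```bash
python3 -m creep '[[[0,0,0,0,0,-1.5,-1],[0,0,0,0,0,-2,-1],[0,0,0,0,0,-2,-1],[0,0,0,0,0,0,-1]]]' | head -1
python3 -c "
from h import *
status(z=72)
a,_=snapshot('side');cv2.imwrite('pics/s4.png',cv2.resize(a[160:260,150:290,::-1],None,fx=5,fy=5,interpolation=cv2.INTER_CUBIC))"
```

```text
time_s: 8.02
r 34.7 ang 74.3 z 301.4 F [1.  0.7 0.3] M [-0.09 -0.03  0.02] rot [ 1.798e+02 -1.000e-01  7.700e+01] t 8.0167
dial (np.float64(28.110571983148862), np.float64(0.4117993268101472), np.float32(109.90397))
btn [446.3   0.   72. ] mark [537.   87.2  50. ]
```

View pics/s4.png

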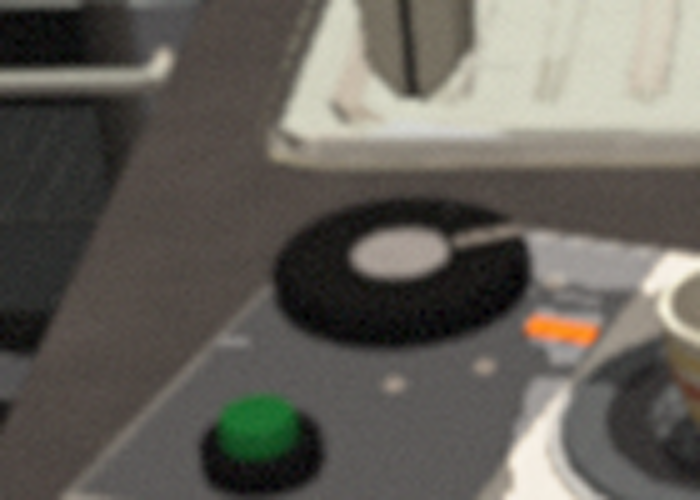

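The pointer has now moved, running from (455,243) to (522,230): the dial sits in or near the 0.6 click. I'll continue from here with the firmer press.

```bash
python3 -m creep '[[[0,0,0,0,0,2,-1],[0,0,0,-0.4,0,2,-1],[0,0,0,0,0,0.8,-1],[0,0,0,0,0,0.4,-1],[0,0,0,0,0,0.2,-1],[0,0,0,0,0,0.2,-1],[0,0,0,0,0,0,-1],[0,0,0,0,0,0,-1]]]' | head -1
python3 -c "
from h import *
status()"
```

```text
time_s: 8.83
r 30.1 ang 74.7 z 243.7 F [-1.6 -3.  12.9] M [-0.88  0.6  -0.05] rot [180.  -0.  77.] t 8.8333
dial (np.float64(17.10553191088377), np.float64(0.6038735103850877), np.float32(111.665474))
btn [446.4  -0.   72. ] mark [537.1  87.1  50. ]
```

```bash
python3 -m creep '[[[0,0,0,0,0,-0.15,-1],[0,0,0.05,0,0.15,0,-1],[0,0,0.05,0,0.15,0,-1],[0,0,0.05,0,0.15,0,-1],[0,0,0.05,0,0.15,0,-1],[0,0,0,0,0,0,-1]]]' | head -1
python3 -c "
from h import *
status()"
```

```text
time_s: 9.43
r 30.8 ang 65.9 z 244.5 F [-4.3  0.6  8.7] M [-0.1   1.11  0.02] rot [-179.9    0.    65.4] t 9.4333
dial (np.float64(16.118531663012597), np.float64(0.6210999144284398), np.float32(109.17155))
btn [446.3   0.   72. ] mark [537.3  87.1  50. ]
```

```bash
python3 -m creep '[[[0,0,0,0,0,-0.28,-1],[0,0,0,0,0,0,-1],[0,0,0.05,0,0.15,0,-1],[0,0,0.05,0,0.15,0,-1],[0,0,0.05,0,0.15,0,-1],[0,0,0.05,0,0.15,0,-1]]]' | head -1
python3 -c "
from h import *
status()"
```

```text
time_s: 10.03
r 30.8 ang 53.9 z 247.4 F [-2.9 -0.8  5.1] M [-0.4   0.78 -0.06] rot [-179.9    0.    54. ] t 10.0333
dial (np.float64(12.986495779438549), np.float64(0.6757642528874167), np.float32(113.65549))
btn [446.3   0.   72. ] mark [526.3  85.9  50. ]
```

```bash
python3 -m creep '[[[0,0,0,0,0,0.4,-1],[0,0,0,0,0,0,-1],[0,0,0.04,0,0.14,0,-1],[0,0,0.04,0,0.14,0,-1],[0,0,0.04,0,0.14,0,-1],[0,0,0.04,0,0.14,0,-1],[0,0,0.04,0,0.14,0,-1]]]' | head -1
python3 -c "
from h import *
status()"
```

```text
time_s: 10.72
r 31.1 ang 40.5 z 243.8 F [-3.5 -1.5 11.3] M [-0.41  1.16  0.01] rot [-179.9    0.    42.5] t 10.7167
dial (np.float64(-11.969908033639781), np.float64(1.111335668882901), np.float32(110.685875))
btn [446.4  -0.   72. ] mark [538.5  89.   50. ]
```

```bash
python3 -m creep '[[[0,0,0,0,0,-1.5,-1],[0,0,0,0,0,-2,-1],[0,0,0,0,0,-2.5,-1],[0,0,0,0,0,-2,-1],[0,0,0,0,0,-2,-1],[0,0,0,0,0,0,-1]]]' | head -1
python3 -c "
from h import *
status(z=72)
a,_=snapshot('side');cv2.imwrite('pics/s5.png',cv2.resize(a[160:260,150:290,::-1],None,fx=5,fy=5,interpolation=cv2.INTER_CUBIC))"
```

```text
time_s: 11.32
r 32.1 ang 39.2 z 346.4 F [ 1.3  0.4 -0.1] M [-0.07  0.01 -0.01] rot [179.9  -0.2  42.6] t 11.3167
dial (np.float64(-11.974060314669357), np.float64(1.1114081398583353), np.float32(112.45497))
btn [446.4  -0.   72. ] mark [529.4  87.7  50. ]
```

View pics/s5.png

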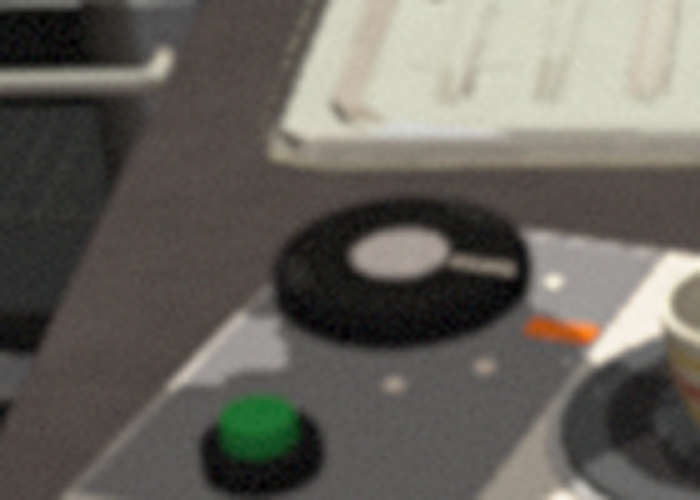

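The pointer now runs from (450,262) to (517,270), lined up with the mark once I allow for the height difference. Next I move above the button and confirm from the top.

```bash
python3 -m creep '[[[0,0,0,-2.5,1.05,0,-1],[0,0,0,-2.5,1.05,0,-1],[0,0,0,-2.6,1.1,0,-1],[0,0,0,-2.6,1.1,0,-1],[0,0,0,-2.5,1.07,0,-1],[0,0,0,0,0,0,-1],[0,0,0,0,0,0,-1]]]' 
python3 -c "
from h import *
a,_=snapshot('top'); p=pointer(a,[478.5,105.25]); print(p,'dial',1.2+np.radians(-17.05)-(p[0]+np.pi)%(2*np.pi)+np.pi)
cv2.imwrite('pics/t2.png',cv2.resize(a[230:400,170:400,::-1],None,fx=3,fy=3))"
```

```text
time_s: 12.05
position: [444.4, -0.7, 342.6]
eef_rot: [-179.9, 0.0, 42.5]
contact_force: [-0.1, 1.0, -0.3]
opening: 0.2
finger_force: 0.0
(np.float64(3.6302497904352466), np.float32(110.78711), np.float32(91.21235)) dial 3.555356879279306
```

View pics/t2.png

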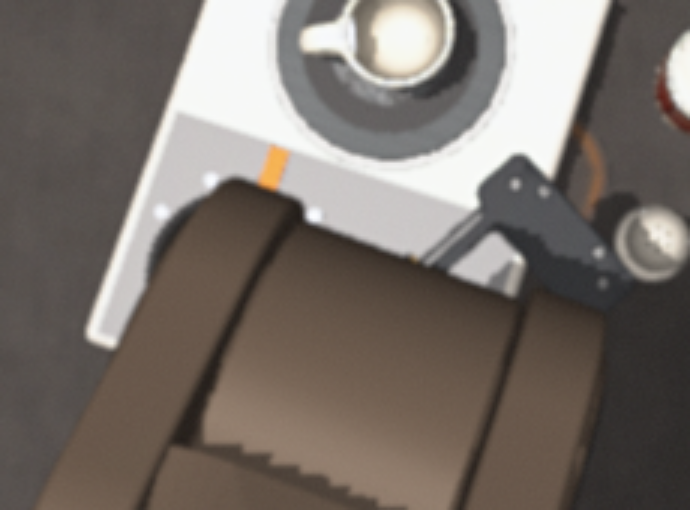

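The arm hides the dial from above here, so I'll compute the pointer angle from the side-view line ends. Pictures from earlier serve as a reference.

Run:
```python
from h import *
def ang(p,q):
    a=onz('side',p,72);b=onz('side',q,72);D=np.array([478.5,105.25]); v=(b-a)[:2]; w=b[:2]-D
    return [1.2+np.radians(-17.05)-np.arctan2(u[1],u[0]) for u in(v,w)], np.hypot(*w)
c=lambda x,y:(x/5-.4+150,y/5-.4+160)
print("s4",ang(c(455,243),c(522,230))); print("s5",ang(c(450,262),c(517,270)))
a=cv2.imread('pics/side0.png')[:,:,::-1].copy(); print("start",sidept(a,[478.5,105.25],72))
a,_=snapshot('side'); print("now",sidept(a,[478.5,105.25],72))
```

```text
s4 ([np.float64(0.5187559362219052), np.float64(0.4661561951691811)], np.float64(45.86703249564461))
s5 ([np.float64(1.145120046707163), np.float64(1.1308828097847359)], np.float64(44.11173044274882))
start (np.float64(56.03370138850057), np.float64(-0.07555121877368642), np.float32(177.32487))
now (np.float64(-11.938154780650494), np.float64(1.1107814700700194), np.float32(184.21864))
```

The known offset is -0.075 rad, so the dial is at 1.19: clicked in at the mark. Now the button.

```bash
python3 -m creep '[[[0,0,0,0.1,0.05,2.5,-1],[0,0,0,0,0,3,-1],[0,0,0,0,0,2,-1],[0,0,0,0,0,1,-1],[0,0,0,0,0,0.5,-1],[0,0,0,0,0,0,-1],[0,0,0,0,0,0,-1]]]' ; python3 -m creep '[[[0,0,0,0,0,0.3,-1],[0,0,0,0,0,0.3,-1],[0,0,0,0,0,0.2,-1],[0,0,0,0,0,0,-1],[0,0,0,0,0,0,-1]]]'
```

```text
time_s: 12.73
position: [446.8, 0.7, 253.7]
eef_rot: [180.0, -0.0, 42.7]
contact_force: [0.2, -0.7, 0.9]
opening: 0.3
finger_force: 0.0
time_s: 13.15
position: [447.0, 0.7, 245.7]
eef_rot: [179.9, -0.1, 42.7]
contact_force: [2.5, 1.9, 4.3]
opening: 0.5
finger_force: 2.0
```

```bash
python3 -m creep '[[[0,0,0,0,0,0.15,-1],[0,0,0,0,0,0.15,-1],[0,0,0,0,0,0,-1],[0,0,0,0,0,0,-1]]]'
```

```text
time_s: 13.48
position: [447.1, 0.4, 243.7]
eef_rot: [-180.0, -0.2, 42.6]
contact_force: [-5.0, 2.9, 34.0]
opening: 0.8
finger_force: 16.8
```

Bottomed out. Now I lift and clear the view.

```bash
python3 -m creep '[[[0,0,0,0,0,-0.5,-1],[0,0,0,0,0,-1.5,-1],[0,0,0,0,0,-3,-1],[0,0,0,0,0,-3.5,-1],[0,0,0,0,0,-3.5,-1],[0,0,0,0,0,-3.5,-1],[0,0,0,0,0,-2,-1],[0,0,0,0,0,0,-1]]]' |head -2; python3 -m creep '[[[0,0,0,2,-3,0,-1],[0,0,0,2,-3,0,-1],[0,0,0,2,-3,0,-1],[0,0,0,2,-3,0,-1],[0,0,0,2,-3,0,-1],[0,0,0,2,-3,0,-1],[0,0,0,2,-3,0,-1],[0,0,0,0,0,0,-1]]]' |head -2
python3 -c "
from h import *
status(z=72)
a,_=snapshot('top'); p=pointer(a,[478.5,105.25]); print(p,'dial',1.2+np.radians(-17.05)-(p[0]+np.pi)%(2*np.pi)+np.pi)
cv2.imwrite('pics/t3.png',a[:,:,::-1])"
```

```text
time_s: 14.15
position: [447.0, -0.1, 420.3]
time_s: 14.82
position: [404.3, 257.0, 415.7]
r 168.9 ang 116.0 z 415.7 F [-0.5  0.8 -0.2] M [-0.04  0.15  0.02] rot [-1.80e+02  1.00e-01  4.32e+01] t 14.8167
dial (np.float64(-11.935830741721071), np.float64(1.1107409079387565), np.float32(183.4029))
btn [4.462e+02 1.000e-01 7.200e+01] mark [536.8  87.3  50. ]
(np.float64(5.990334937577016), np.float32(250.60048), np.float32(44.472656)) dial 1.1952717321375372
```

View pics/t3.png

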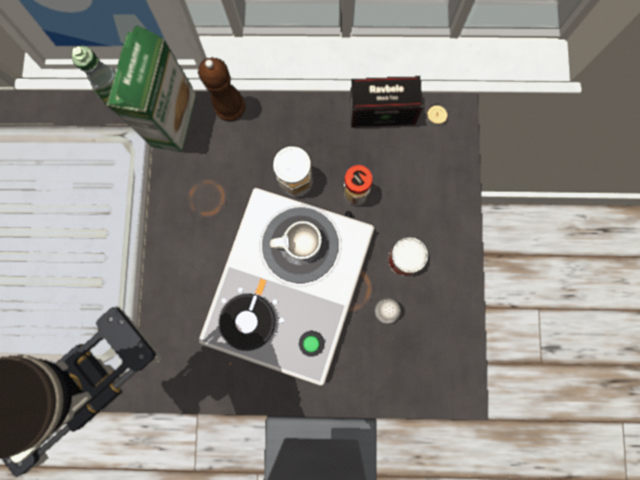

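The pointer at (253,303) lines up with the orange mark at (261,287), giving a dial angle of 1.195. The button at (311,343) is up, and nothing else has moved.

```bash
python3 -c "
from rig import *
print(sign_off())"
```

```text
the job is handed in; nothing more can be done
None
```

The dial is clicked in at the orange mark (1.195 rad measured from the top view). After that the start button was pressed down to its stop and came up again. The warming plate, cup, jars, tin and shaker are where they were, and the job is handed in at about 15 s.

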